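# Load a leaded-glass carrier through the spring gates and clamp it in the screw press

### The arm

A 6-joint arm with a two-finger parallel gripper is mounted at the origin on the work surface. World frame = base frame: x ahead of the robot, y to its left, z up, the work surface at z = 0. Lengths are in m, angles in rad, forces in N, time in s.
With the tool pointing down it reaches from about 0.25 to 0.775 m from the base axis. Payload 4 kg.
Tool frame: the origin (TCP) lies at the very end of the fingers, on their centre line; the grasp point (between the pads) lies 19 mm behind it; z points along the fingers, y is the direction in which the jaws open and shut (so a half turn about z gives the same grasp; the last joint's range is limited). The gripper opens to 94 mm and grips with 3 to 60 N. Pads are 16 mm wide; open, the fingers measure 119 mm over their backs; the gripper's body (75 mm by 177 mm) begins 78 mm behind the grasp point.
Start: joints at [1.201, 0.087, 1.371, -0, 1.684, -0.103], TCP at [0.145, 0.531, 0.206] pointing down, gripper open.
Joint ranges: [-3.1, 3.1], [-0.76, 2.03], [0.27, 2.55], [-1.08, 4.22], [0.17, 2.65], [-2.57, 2.57]. Speed limits (rad/s): [2.79, 2.79, 3.14, 3.14, 3.14, 3.14].

### API

Orientations are given as [roll, pitch, yaw] about the fixed x, y, z axes, in that order (R = Rz(yaw) Ry(pitch) Rx(roll)).
In Python, from bench import robot, cams, models gives the robot as it stands.
- The arm moves only by the tool step_arm, never from a script. Its argument "series" is a list of rows, each a list of 5 numbers: the gripper command: -1 is shut, 1 is fully open, values between are in proportion, then the shift along the tool's x, y, z in mm, then the turn about the tool's z in degrees. A call has 1 to 20 rows; each row is the pose to reach, as a shift and turn from the pose commanded when the call began, along the tool's axes at that moment; what a row does not reach only later rows make up. A row lasts 1/8 s, in which the tool goes at most 62.5 mm and 10.7 degrees, less where a joint would pass 70% of its speed; a pose out of reach is approached as far as the arm can. A call with a gripper value outside its range is refused whole. The fingers move at their own pace and stop on an object; the grip force is fixed at half the most. Time passes only in rows, so rows that repeat a pose let the fingers close. It gives the time, the measured TCP pose, the force and the opening at its end, in the units of the state.
- robot.get_obs(): the state, without advancing time (a new reading comes with each control period).
- cams.snapshot(name): name is "scene" or "top" or "wrist"; returns a dict with "pixels" (480x640x3 uint8, red, green, blue), "fov_y" (degrees; the focal length in pixels is half the picture's height over the tangent of half this angle, whatever the lens; pixels are square), "cx", "cy" (the principal point, pixels), "R" (3x3) and "t" (3): a world point X has camera coordinates R X + t. Camera axes: x right, y down, z forward; pixel columns grow to the right and rows downward; lengths in m; the calibration is good to about 2 mm. A picture is of the moment at which its call begins. There is no depth.
- robot.close_job(): hands the job in, once; it reports no verdict.
Trained networks look in a picture, given as the dict that the camera call returned (one of the last four; its "shot" number tells which), for a name from the list of things; names that differ only in an ending like _2 or _b are one class to them, and where a whole thing is asked for, a point or a joint stands for the part that bears it (a point fixed in the world has none). Each returns a list of dicts, best first, with "p" (0 to 1); they miss things now and then, are a little off and sometimes report something else, mostly with a low value. They report only what shows in the picture. A call takes as long as a camera call. They do not tell look-alikes from the thing itself.
- models.find_in(picture, label): "position" ([x, y, z] in m, in world coordinates, good to about 4 mm: the middle of the surface that is visible of it).
- models.pinpoint(picture, label): "position" ([x, y, z] in m, in world coordinates, good to about 4 mm: a listed point, or the origin of a listed thing).
The state is a dict: "time": time; "joint_positions": joint angles; "qvel": joint speeds; "joint_torque": joint torques, N m; "tool_pos": TCP position; "ee_rot": TCP orientation; "wrist_force": force on the tool from outside, world axes, zero at the start; "wrist_torque": the same for the moment, N m; "width": finger opening in m.
Only numpy, scipy, OpenCV 4.12 (cv2) and the standard library are available. Lean on these libraries where they do the work, as an engineer would, in place of code of your own. Each camera call takes 0.05 s, during which the arm holds its last target. There are 200 camera calls.

### The job

Take the plywood carrier by its upright wooden grip and push it through the two spring gates into the screw press until it is fully home against the end stop and the gates have closed behind it. Then turn the press's T-handle clockwise until its rising resistance shows that the carrier is firmly clamped, without forcing it further, and let go. Leave the bottle and the jar where they are.

Things in the scene. Friction and masses are not known exactly. Their poses are not given: they have to be found in the camera images.
- carrier_grip (a point): Holding point, 70 mm above the carrier's underside, in its upright wooden grip: a post 34 mm (x) by 26 mm (y), from 12 to 92 mm above the underside. x points to the carrier's front end (which enters the press first), z up. The board's centre lies 62 mm ahead of this point, the front end 147 mm ahead, the rear end 23 mm behind. Held here, fingers pass over gates and rails.
- carrier_mid (a point): Centre of the carrier's plywood board, 6 mm above its underside; axes as carrier_grip. The carrier is loose, 0.4 to 0.8 kg: board 170 (x) x 84 (y) x 12 mm carrying a leaded-glass panel (top at 18 mm) and the pressing block. When home in the press, this point is at x = -58 mm of the press.
- press_block (a point): Centre of the top of the flat wooden pressing block fixed on the carrier near its front end: 50 mm (x) by 64 mm (y), its top 32 mm above the carrier's underside, 120 mm ahead of carrier_grip. It lies under the screw when the carrier is home.
- press: Screw press, fixed; its bed is the table. Origin on the table below the screw axis; x along the channel, the way the carrier travels in; z up. Gates at x = -205 mm; guide rails 30 mm high, inner faces at y = +-47 mm, x = -138 to +27; flared lead-in before them. Grey bridge over x = 0: 36 mm wide, columns at y = +-63 to +-79, beam 74 to 94 mm high. Grip at x = -120 mm when home.
- end_stop (a point): Centre of the end stop's face (wood, 30 mm high), 15 mm above the table, at x = +27 mm of the press; axes as the press. The carrier's front end bears on it when home; its rear end is then 62 mm past the gates.
- gate_left (a joint): Left gate leaf (aluminium, 52 mm long, 5 to 35 mm high, upright hinge at y = +55 mm of the press): 0 = closed across the channel, grows to 1.5 rad as it swings inward (press +x). A light spring (about 1 N at its tip) shuts it once the carrier's rear end is 55 mm past it.
- gate_right (a joint): Right gate leaf, hinged at y = -55 mm: the mirror image of the left, 0 = closed, 1.5 rad = fully open inward.
- t_bar (a point): Centre of the T-handle's cross bar on the screw axis, 140 mm above the table; its height does not change. x points along the bar: steel, 110 mm long, 16 mm wide, 18 mm tall, a 22 mm ball at each end; 27 mm are free below it around a 14 mm neck. Clockwise from above lowers the pad 30 mm per turn (4.8 mm per rad). Starts at a varying angle, pad 2 to 7 mm above the pressing block.
- pad: Dark rubber pad below the screw, 48 mm across, 10 mm thick; origin under its centre. The T-handle turns against 0.12 N m of friction (at a standstill this may act either way) until the pad meets the pressing block, 0.4 to 1.4 rad from the start; then torque rises about 0.6 N m per rad (sprung pad, 9 N/mm). Risen by 0.3 N m, it is firmly clamped; 0.9 is too much. It does not run back when let go.
- flux_bottle: Bystander: upright white plastic bottle 52 mm across, 110 mm high; origin under its centre.
- pin_jar: Bystander: glass jar with a steel lid, 60 mm across, 70 mm high; origin under its centre.
Mind the look-alikes: they are no part of the job. What is shaped like the part that bears carrier_grip but turquoise is not meant.

How it is judged:
By the outcome, as a careful person would: the job done as asked, in the order asked, and still so for the second after the job is handed in, with the robot touching nothing.
It also fails if it takes over 70 s, if anything falls off the work surface, if the arm or the gripper's body presses on something with over 40 N, if the wrist force passes 120 N, or if a joint passes its speed limit or range.

## Working session

There is one attempt and no reset: what is moved stays moved. The work goes in short steps, Python scripts to look and compute and a tool call to move; the robot and the scene stay as the last step left them, time stands still between calls to the robot, and variables do not carry over. Pictures are saved under pics/ and viewed, about 8 in all and at most 12, crops included, and the job is handed in when it is done.

Besides the shell and the picture viewer there is one more tool, called after "Request:" in YAML: its name, and indented under it one key for each argument. step_arm: Moves the arm, as the interface text tells. Its arguments: {"type":"object","properties":{"series":{"type":"array","items":{"type":"array","items":{"type":"number"}}}},"required":["series"]}

```bash
mkdir -p pics; ls
cat > h.py <<'E'
from bench import robot,cams,models
import numpy as np,cv2
def snap(n,f=None):
    s=cams.snapshot(n)
    if f: cv2.imwrite('pics/'+f,s['pixels'][:,:,::-1])
    return s
def foc(s): return 240/np.tan(np.radians(s['fov_y'])/2)
def proj(s,X):
    c=np.array(s['R'])@np.array(X)+np.array(s['t']); return np.array([s['cx'],s['cy']])+foc(s)*c[:2]/c[2]
def ray(s,u,v,z):
    R=np.array(s['R']);t=np.array(s['t']);C=-R.T@t
    d=R.T@np.array([(u-s['cx'])/foc(s),(v-s['cy'])/foc(s),1]); return C+d*(z-C[2])/d[2]
E
python3 - <<'E'
from h import *
o=robot.get_obs(); print({k:np.round(v,3) for k,v in o.items()})
for n in ['top','scene']:
    s=snap(n,n+'0.png'); print(n,s['fov_y'],s['cx'],s['cy'],'C',np.round(-np.array(s['R']).T@np.array(s['t']),3))
    for l in ['carrier_grip','carrier_mid','press_block','press','end_stop','t_bar','pad','flux_bottle','pin_jar','gate_left','gate_right']:
        try: r=models.pinpoint(s,l)
        except Exception as e: r=models.find_in(s,l)
        print(l,[(round(d['p'],2),np.round(d['position'],3).tolist(),proj(s,d['position']).astype(int).tolist()) for d in r[:3]])
E
```

```text
pics
{'time': np.float64(0.0), 'joint_positions': array([ 1.201,  0.088,  1.372,  0.   ,  1.684, -0.103]), 'qvel': array([ 0.001, -0.   ,  0.   , -0.001, -0.001, -0.   ]), 'joint_torque': array([ 1.0000e-03, -3.4018e+01, -3.0244e+01,  7.2000e-02,  3.3000e-02,
       -0.0000e+00]), 'tool_pos': array([0.145, 0.53 , 0.204]), 'ee_rot': array([-3.139, -0.   ,  2.875]), 'wrist_force': array([-0.328, -0.868, -0.646]), 'wrist_torque': array([ 0.027, -0.014, -0.015]), 'width': np.float64(0.094)}
top 50.96070918914589 315.9176514744241 242.59207163257875 C [0.384 0.038 1.081]
carrier_grip [(0.92, [0.296, 0.303, 0.074], [179, 363])]
carrier_mid [(0.72, [0.328, 0.355, 0.006], [164, 344]), (0.71, [0.534, 0.255, 0.006], [217, 248])]
press_block [(0.98, [0.355, 0.403, 0.034], [137, 331]), (0.56, [0.515, 0.199, 0.033], [241, 255]), (0.3, [0.534, 0.257, 0.006], [216, 248])]
press [(0.71, [0.531, -0.157, 0.0], [407, 253])]
end_stop [(0.69, [0.541, -0.176, 0.02], [418, 248])]
t_bar [(0.64, [0.527, -0.152, 0.144], [418, 245])]
pad [(0.58, [0.53, -0.156, 0.042], [411, 252])]
flux_bottle []
pin_jar [(0.61
[... 376 characters left out ...]
26, 229])]
press_block [(0.84, [0.522, 0.201, 0.031], [373, 250]), (0.66, [0.361, 0.402, 0.033], [411, 190])]
press [(0.79, [0.53, -0.153, 0.002], [220, 309]), (0.5, [0.52, 0.198, 0.033], [372, 249])]
end_stop [(0.67, [0.537, -0.182, 0.016], [205, 312]), (0.22, [0.33, -0.144, -0.002], [200, 249])]
t_bar [(0.62, [0.529, -0.151, 0.136], [212, 260]), (0.49, [0.544, 0.32, 0.071], [427, 228])]
pad [(0.52, [0.53, -0.155, 0.035], [217, 298])]
flux_bottle []
pin_jar [(0.7, [0.33, -0.144, -0.001], [200, 248]), (0.33, [0.532, -0.153, 0.036], [218, 299])]
gate_left [(0.65, [0.517, 0.055, 0.026], [312, 268])]
gate_right [(0.56, [0.467, 0.043, 0.026], [298, 255]), (0.24, [0.551, 0.26, 0.02], [403, 254])]
```

View pics/top0.png

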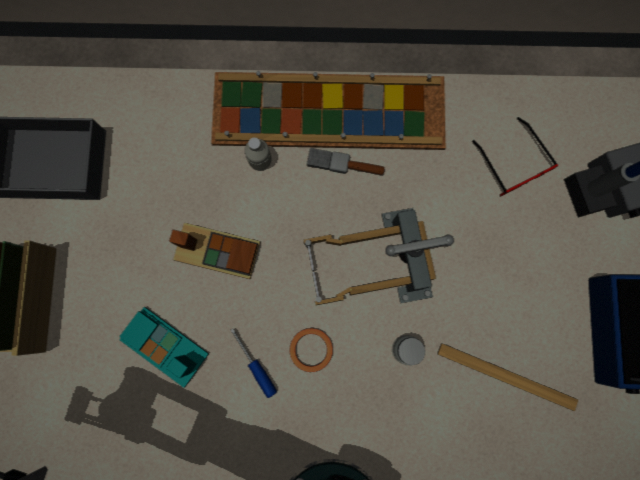

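View pics/scene0.png

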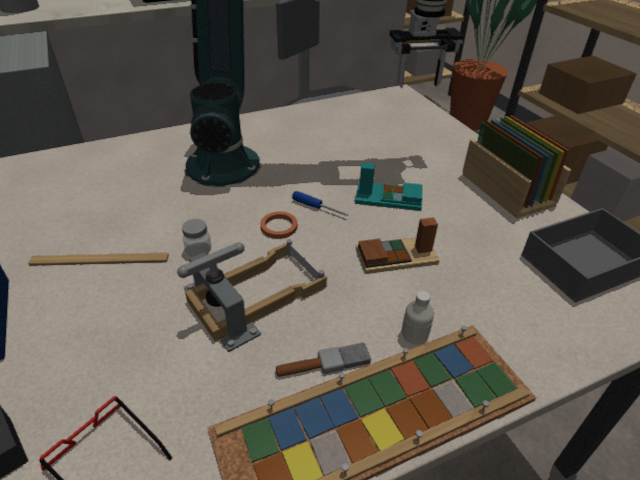

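The top view shows two candidates for the carrier: the turquoise one, with its grip at px (182,362), is the look-alike. The plywood one, with a brown grip at px (184,239) and its block at (240,255), is the one I want. The press sits at (410,250) with its gates at (315,270). The jar is at (409,349) and the bottle at (257,152). I'll check this choice in one close crop.

Run:
```python
import cv2
i=cv2.imread('pics/top0.png')[190:315,160:460]
i=cv2.resize(i,(0,0),fx=2.66,fy=2.66,interpolation=cv2.INTER_CUBIC)
j=cv2.imread('pics/scene0.png')[195:355,170:450]
j=cv2.resize(j,None,fx=2.66*300/280,fy=2.66*300/280,interpolation=cv2.INTER_CUBIC)[:,:798]
cv2.imwrite('pics/c1.png',i);cv2.imwrite('pics/c2.png',j); print(i.shape,j.shape)
```

```text
(332, 798, 3) (456, 798, 3)
```

View pics/c1.png

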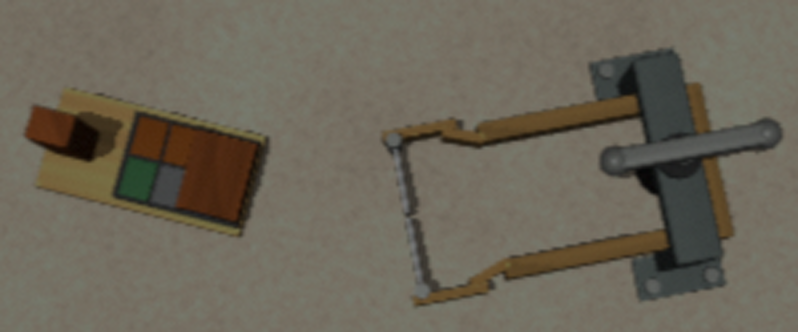

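The crop confirms the choice: plywood board with corners at crop px (63,90), (267,138), (242,235) and (36,186), and an upright brown wooden grip at (50,126). The gate hinges are at (392,140) and (423,292). The T-bar balls are at (613,160) and (767,132).

Run:
```python
from h import *
s=snap('top')
P=lambda x,y,z: ray(s,160+x/2.66,190+y/2.66,z)[:2]
a,b,c,d=P(63,90,.012),P(267,138,.012),P(242,235,.012),P(36,186,.012)
ctr=(a+b+c+d)/4; fx=(b+c-a-d)/2; print('carrier ctr',ctr,'len',np.linalg.norm(fx),'yaw',np.degrees(np.arctan2(fx[1],fx[0])),'wid',np.linalg.norm((a+b-c-d)/2))
e=fx/np.linalg.norm(fx); print('grip',ctr-.062*e,'from top',P(50,126,.092))
h1,h2=P(392,140,.035),P(423,292,.035); print('hinges',h1,h2,np.linalg.norm(h1-h2))
n=h1-h2; print('yaw from hinges',np.degrees(np.arctan2(n[1],n[0]))-90)
for p,q in [((482,145),(638,117)),((508,258),(668,232))]:
    p,q=P(*p,.03),P(*q,.03); t=q-p; print('rail',p,q,np.degrees(np.arctan2(t[1],t[0])))
b1,b2=P(613,160,.14),P(767,132,.14); t=b2-b1; print('bar',(b1+b2)/2,np.linalg.norm(t),np.degrees(np.arctan2(t[1],t[0])))
for l in ['press','end_stop','t_bar','pad','press_block','carrier_mid','carrier_grip']:
    print(l,[(round(k['p'],2),np.round(k['position'],3).tolist()) for k in models.pinpoint(s,l)[:3]])
```

```text
carrier ctr [0.52763312 0.25368045] len 0.17103149887067604 yaw -102.15316102788123 wid 0.08066988039656686
grip [0.54068572 0.31429092] from top [0.5424455  0.31513961]
hinges [0.54593825 0.06005421] [0.42697759 0.03318989] 0.12195627251907935
yaw from hinges -77.27461872837212
rail [ 0.54417035 -0.01136275] [ 0.56928353 -0.13526677] -78.54235923772823
rail [ 0.45504866 -0.03289713] [ 0.47804679 -0.15839338] -79.61534306540105
bar [ 0.52977765 -0.1540547 ] 0.11187848645586934 -78.45652293836129
press []
end_stop [(0.93, [0.54, -0.177, 0.017])]
t_bar [(0.84, [0.529, -0.153, 0.141])]
pad [(0.61, [0.531, -0.154, 0.041])]
press_block [(0.78, [0.518, 0.202, 0.033]), (0.74, [0.359, 0.405, 0.033])]
carrier_mid [(0.97, [0.328, 0.356, 0.003]), (0.92, [0.534, 0.254, 0.003]), (0.65, [0.735, 0.17, 0.001])]
carrier_grip [(0.66, [0.543, 0.317, 0.075]), (0.58, [0.299, 0.301, 0.076])]
```

```bash
cat >> h.py <<'E'
def go(x,y,z,yaw,cmd=None):
    """shift (mm, tool axes) and turn (deg) from cmd pose (x,y,z,yawdeg) or measured"""
    if cmd is None:
        o=robot.get_obs(); cmd=[*o['tool_pos'],np.degrees(o['ee_rot'][2])]
    p=np.radians(cmd[3]); d=np.array([x,y,z])-cmd[:3]
    return np.round([1e3*(np.cos(p)*d[0]+np.sin(p)*d[1]),1e3*(np.sin(p)*d[0]-np.cos(p)*d[1]),-1e3*d[2],(cmd[3]-yaw+180)%360-180],1)
E
python3 - <<'E'
from h import *
print(go(.5415,.3145,.15,77.9,[.145,.531,.206,164.7]))
E
```

```text
[-439.6 -104.2   56.    86.8]
```

Request:
step_arm:
  series:
    - [1,-150,-35,0,30]
    - [1,-300,-70,0,60]
    - [1,-440,-104,0,87]
    - [1,-440,-104,0,87]
    - [1,-440,-104,0,87]
    - [1,-440,-104,0,87]
    - [1,-440,-104,0,87]
    - [1,-440,-104,0,87]
    - [1,-440,-104,0,87]
    - [1,-440,-104,0,87]
    - [1,-440,-104,40,87]
    - [1,-440,-104,40,87]
    - [1,-440,-104,40,87]

```text
time: 3.22
tool_pos: [0.5416, 0.3151, 0.1667]
ee_rot: [3.141, -0.001, 1.359]
wrist_force: [0.5, -0.0, -0.2]
width: 0.0936
```

Run:
```python
from h import *
o=robot.get_obs(); print(o['time'],np.round(o['tool_pos'],4),np.degrees(o['ee_rot']),np.round(o['wrist_force'],2))
for n in ['wrist','scene','top']:
    s=snap(n,n+'1.png')
    for l in ['carrier_grip','carrier_mid','press_block']:
        print(n,l,[(round(k['p'],2),np.round(k['position'],3).tolist()) for k in models.pinpoint(s,l)[:3]])
print(go(.5415,.3145,.051,77.9))
```

```text
3.225 [0.5416 0.3151 0.1667] [ 1.79949272e+02 -4.91302454e-02  7.78371269e+01] [ 0.45 -0.03 -0.19]
wrist carrier_grip [(0.69, [0.548, 0.315, 0.068])]
wrist carrier_mid [(0.92, [0.327, 0.355, 0.004]), (0.62, [0.532, 0.256, 0.003])]
wrist press_block [(0.89, [0.521, 0.196, 0.033]), (0.84, [0.355, 0.408, 0.032])]
scene carrier_grip [(0.95, [0.545, 0.317, 0.069]), (0.64, [0.293, 0.302, 0.067]), (0.56, [0.33, -0.146, 0.001])]
scene carrier_mid [(0.58, [0.326, 0.356, 0.006]), (0.57, [0.532, 0.255, 0.005])]
scene press_block [(0.88, [0.519, 0.199, 0.032]), (0.62, [0.357, 0.406, 0.031]), (0.55, [0.528, -0.154, 0.138])]
top carrier_grip [(0.7, [0.545, 0.319, 0.075])]
top carrier_mid [(0.9, [0.534, 0.257, 0.005])]
top press_block [(0.65, [0.516, 0.199, 0.035]), (0.64, [0.53, -0.155, 0.142])]
[  0.2  -0.6 114.5  -0.2]
```

View pics/wrist1.png

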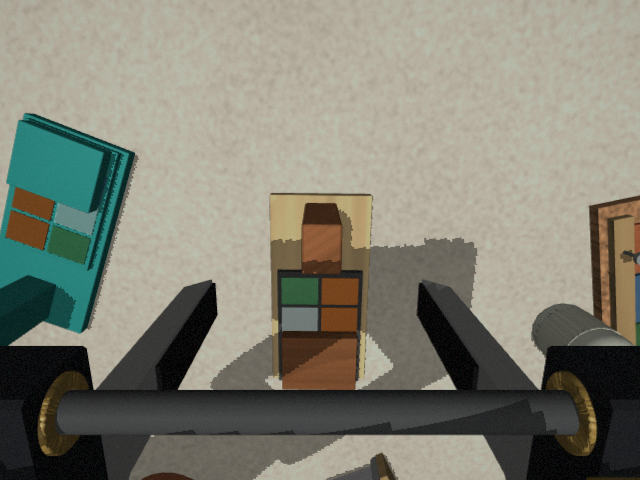

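The wrist view shows the post at column 321, centred between the fingers (px 216 and 418), with the board square to the tool. I'll lower and grip.

Request:
step_arm:
  series:
    - [1,1,1,50,0]
    - [1,1,1,95,0]
    - [1,1,1,114,0]
    - [1,1,1,114,0]
    - [-1,1,1,114,0]
    - [-1,1,1,114,0]
    - [-1,1,1,114,0]
    - [-1,1,1,114,0]
    - [-1,1,1,114,0]
    - [-1,1,1,114,0]

```text
time: 5.08
tool_pos: [0.5432, 0.315, 0.0514]
ee_rot: [-3.141, -0.0, 1.356]
wrist_force: [0.6, 0.2, -0.5]
width: 0.0374
```

Request:
step_arm:
  series:
    - [-1,0,0,0,0]
    - [-1,0,0,0,0]
    - [-1,0,0,0,0]

```text
time: 5.45
tool_pos: [0.5434, 0.315, 0.0515]
ee_rot: [3.141, -0.0, 1.356]
wrist_force: [1.2, 0.7, 0.1]
width: 0.0259
```

Run:
```python
from h import *
o=robot.get_obs(); print(o['width'],o['tool_pos'],o['wrist_force'])
th=np.radians(-78.3); e=np.array([np.cos(th),np.sin(th)]); p=np.array([.530,-.154])-.382*e
print(p,go(*p,.051,101.7,))
```

```text
0.02594140500549756 [0.54343673 0.31503352 0.05146326] [1.22925386 0.7015812  0.11480406]
[0.45253525 0.22006311] [-112.1  -68.6    0.5  -24. ]
```

Request:
step_arm:
  series:
    - [-1,-20,-12,0,-4]
    - [-1,-40,-24,0,-8]
    - [-1,-60,-37,0,-13]
    - [-1,-80,-49,0,-17]
    - [-1,-100,-61,0,-21]
    - [-1,-112,-69,0,-24]
    - [-1,-112,-69,0,-24]
    - [-1,-112,-69,0,-24]

```text
time: 6.45
tool_pos: [0.4515, 0.2201, 0.0515]
ee_rot: [-3.14, 0.0, 1.774]
wrist_force: [-2.0, -2.1, 1.6]
width: 0.0256
```

Run:
```python
from h import *
o=robot.get_obs(); print(o['time'],np.round(o['tool_pos'],4),np.degrees(o['ee_rot']),np.round(o['wrist_force'],2),o['width'])
for n in ['scene','top']:
    s=snap(n,n+'2.png')
    for l in ['carrier_grip','carrier_mid','press_block','end_stop','press','t_bar','gate_left','gate_right']:
        f=models.find_in if 'gate' in l else models.pinpoint
        print(n,l,[(round(k['p'],2),np.round(k['position'],3).tolist()) for k in f(s,l)[:3]])
i=cv2.imread('pics/top2.png')[190:340,200:460]
cv2.imwrite('pics/c3.png',cv2.resize(i,None,fx=3,fy=3,interpolation=cv2.INTER_CUBIC))
```

```text
6.45 [0.4515 0.2201 0.0515] [-1.79908283e+02  1.60728190e-02  1.01654922e+02] [-2.02 -2.15  1.64] 0.025642373159933916
scene carrier_grip [(0.95, [0.452, 0.222, 0.073])]
scene carrier_mid [(0.79, [0.324, 0.359, 0.002]), (0.77, [0.465, 0.16, 0.005])]
scene press_block [(0.89, [0.359, 0.403, 0.032]), (0.56, [0.476, 0.107, 0.032])]
scene end_stop [(0.63, [0.536, -0.182, 0.016])]
scene press [(0.68, [0.531, -0.154, 0.001])]
scene t_bar [(0.81, [0.529, -0.153, 0.136])]
scene gate_left [(0.47, [0.515, 0.051, 0.025])]
scene gate_right [(0.5, [0.466, 0.043, 0.024])]
top carrier_grip [(0.85, [0.451, 0.224, 0.076]), (0.56, [0.295, 0.299, 0.075])]
top carrier_mid [(0.91, [0.466, 0.166, 0.008]), (0.76, [0.329, 0.359, 0.004])]
top press_block [(0.85, [0.476, 0.104, 0.035]), (0.57, [0.358, 0.402, 0.033])]
top end_stop [(0.84, [0.541, -0.174, 0.017]), (0.47, [0.451, 0.225, 0.073]), (0.34, [0.525, -0.156, 0.037])]
top press [(0.71, [0.531, -0.158, -0.003]), (0.43, [0.452, 0.224, 0.072])]
top t_bar [(0.97, [0.528, -0.151, 0.14])]
top gate_left [(0.63, [0.516, 0.055, 0.034])]
top gate_right []
```

View pics/c3.png

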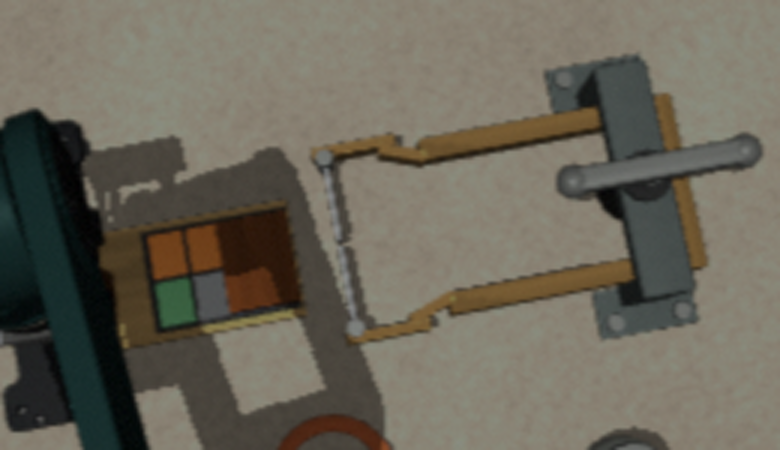

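The carrier is held, aligned, and in front of the gates. Its front edge centre is at crop px (293,259), the rails' inner faces start at (420,163) and (455,292), and the ring is well clear. Next I'll check the lateral offset.

Run:
```python
from h import *
s=snap('top')
P=lambda x,y,z: ray(s,200+x/3,190+y/3,z)[:2]
pts=dict(fl=(285,203,.018),fr=(300,313,.012),rl=(105,235,.012),rr=(130,345,.012),h1=(322,157,.037),h2=(356,328,.037),
 L1=(420,163,.03),L2=(600,132,.03),R1=(455,292,.03),R2=(635,262,.03))
o=np.array([.530,-.154])
for yaw in (-78.3,-79):
    t=np.radians(yaw);e=np.array([np.cos(t),np.sin(t)]);n=np.array([-e[1],e[0]])
    print(yaw,{k:np.round([1e3*(P(*v)-o)@e,1e3*(P(*v)-o)@n],1).tolist() for k,v in pts.items()})
```

```text
-78.3 {'fl': [-237.9, 34.6], 'fr': [-241.4, -43.4], 'rl': [-367.8, 36.2], 'rr': [-362.8, -43.7], 'h1': [-206.4, 59.3], 'h2': [-204.8, -62.0], 'L1': [-139.2, 43.6], 'L2': [-10.1, 42.2], 'R1': [-132.5, -49.8], 'R2': [-5.2, -52.2]}
-79 {'fl': [-238.3, 31.7], 'fr': [-240.8, -46.4], 'rl': [-368.2, 31.7], 'rr': [-362.3, -48.1], 'h1': [-207.1, 56.8], 'h2': [-204.0, -64.5], 'L1': [-139.7, 41.9], 'L2': [-10.6, 42.1], 'R1': [-131.9, -51.4], 'R2': [-4.5, -52.3]}
```

Request:
step_arm:
  series:
    - [-1,0,3,0,0.5]
    - [-1,-20,3,0,0.5]
    - [-1,-40,3,0,0.5]
    - [-1,-60,2,0,0.5]
    - [-1,-75,2,0,0.5]
    - [-1,-90,2,0,0.5]
    - [-1,-105,2,0,0.5]
    - [-1,-120,2,0,0.5]
    - [-1,-135,1,0,0.5]
    - [-1,-150,1,0,0.5]
    - [-1,-150,1,0,0.5]

```text
time: 8.78
tool_pos: [0.4838, 0.0709, 0.0515]
ee_rot: [-3.141, 0.004, 1.765]
wrist_force: [0.7, -3.1, -1.8]
width: 0.0255
```

Run:
```python
from h import *
o=robot.get_obs(); print(o['time'],np.round(o['tool_pos'],4),np.degrees(o['ee_rot']),np.round(o['wrist_force'],2),np.round(o['wrist_torque'],2),o['width'])
s=snap('top','top3.png'); t=snap('scene','scene3.png')
i=cv2.resize(s['pixels'][180:330,250:460],(500,357),interpolation=cv2.INTER_CUBIC)
j=cv2.resize(t['pixels'][160:350,170:400],(500,413))[:240+160]
c=np.zeros((600,800,3),np.uint8); c[:300,:420]=cv2.resize(i,(420,300)); c[300:600,:400]=cv2.resize(j,(400,300)); 
cv2.imwrite('pics/c4.png',c[:,:420,::-1])
```

```text
8.775 [0.4838 0.0709 0.0515] [-179.98704557    0.20704753  101.09877083] [ 0.69 -3.08 -1.76] [-0.51 -0.07 -0.02] 0.02546478172843194
```

View pics/c4.png

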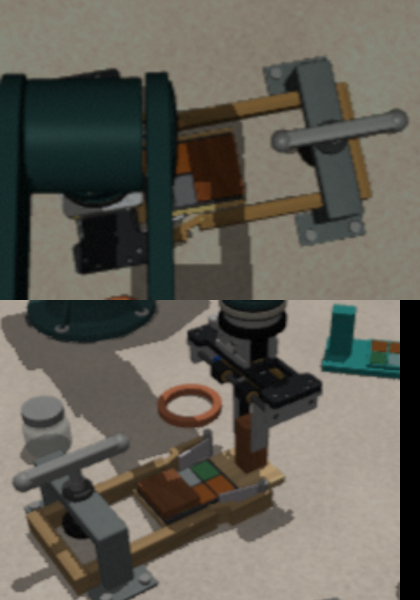

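The front end is through the gates and between the rails with low force. I'll go on.

Request:
step_arm:
  series:
    - [-1,-15,0,0,0]
    - [-1,-30,0,0,0]
    - [-1,-45,0,0,0]
    - [-1,-60,0,0,0]
    - [-1,-75,0,0,0]
    - [-1,-90,0,0,0]
    - [-1,-98,0,0,0]
    - [-1,-102,0,0,0]
    - [-1,-104,0,0,0]
    - [-1,-104,0,0,0]

```text
time: 10.12
tool_pos: [0.5037, -0.0289, 0.0514]
ee_rot: [3.142, 0.001, 1.767]
wrist_force: [0.0, -0.6, -1.5]
width: 0.0255
```

Request:
step_arm:
  series:
    - [-1,-2,0,0,0]
    - [-1,-3,0,0,0]
    - [-1,-4,0,0,0]
    - [-1,-5,0,0,0]

```text
time: 10.62
tool_pos: [0.5045, -0.0333, 0.0514]
ee_rot: [-3.141, -0.0, 1.767]
wrist_force: [-0.1, 1.2, -1.7]
width: 0.026
```

Request:
step_arm:
  series:
    - [-1,-1,0,0,0]
    - [-1,-2,0,0,0]
    - [-1,-3,0,0,0]
    - [-1,-3,0,0,0]

```text
time: 11.12
tool_pos: [0.5052, -0.0365, 0.0514]
ee_rot: [-3.142, 0.0, 1.766]
wrist_force: [0.4, 0.2, -2.3]
width: 0.026
```

Request:
step_arm:
  series:
    - [-1,-1,0,0,0]
    - [-1,-2,0,0,0]
    - [-1,-2,0,0,0]

```text
time: 11.5
tool_pos: [0.5053, -0.0375, 0.0516]
ee_rot: [-3.141, -0.002, 1.767]
wrist_force: [-2.6, 4.6, 0.8]
width: 0.0259
```

Request:
step_arm:
  series:
    - [-1,-1,0,0,0]
    - [-1,-2,0,0,0]
    - [-1,-2,0,0,0]

```text
time: 11.88
tool_pos: [0.5053, -0.0378, 0.052]
ee_rot: [-3.141, -0.005, 1.767]
wrist_force: [-3.3, 9.0, 3.4]
width: 0.0259
```

The position stalled at the expected home point while the force rose to 9 N, so the carrier is against the stop. I'll release and rise.

Request:
step_arm:
  series:
    - [0,0,0,0,0]
    - [0,0,0,0,0]
    - [0,0,0,0,0]
    - [0,0,0,0,0]
    - [0,0,0,-50,0]
    - [0,0,0,-100,0]
    - [0,0,0,-130,0]
    - [0,0,0,-130,0]
    - [0,70,0,-130,0]
    - [0,130,0,-130,0]
    - [0,130,0,-130,0]
    - [0,130,0,-130,0]

```text
time: 13.38
tool_pos: [0.48, 0.0871, 0.1798]
ee_rot: [-3.139, 0.0, 1.768]
wrist_force: [-0.6, -0.3, 0.1]
width: 0.047
```

Run:
```python
from h import *
o=robot.get_obs(); print(o['time'],np.round(o['tool_pos'],4),np.degrees(o['ee_rot']),np.round(o['wrist_force'],2),np.round(o['wrist_torque'],2),o['width'])
w=snap('wrist','wrist4.png')
t=snap('scene','scene4.png')
s=snap('top','top4.png')
for q in (s,t):
  for l in ['carrier_grip','carrier_mid','t_bar','end_stop','gate_left','gate_right']:
    f=models.find_in if 'gate' in l else models.pinpoint
    print(l,[(round(k['p'],2),np.round(k['position'],3).tolist()) for k in f(q,l)[:3]])
c=np.zeros((600,640,3),np.uint8)
c[:300,:]=cv2.resize(s['pixels'][190:310,230:486],(640,300),interpolation=cv2.INTER_CUBIC)
c[300:]=cv2.resize(t['pixels'][220:350,100:377],(640,300),interpolation=cv2.INTER_CUBIC)
cv2.imwrite('pics/c5.png',c[:,:,::-1])
```

```text
13.375 [0.48   0.0871 0.1798] [-1.79847710e+02  2.82301804e-02  1.01270556e+02] [-0.56 -0.28  0.07] [-0.09  0.02  0.01] 0.04695647988848515
carrier_grip [(0.61, [0.296, 0.303, 0.075]), (0.57, [0.504, -0.032, 0.072]), (0.48, [0.531, -0.154, 0.001])]
carrier_mid [(0.78, [0.327, 0.357, 0.008]), (0.62, [0.517, -0.097, 0.008])]
t_bar [(0.96, [0.527, -0.152, 0.141]), (0.2, [0.539, -0.179, 0.016])]
end_stop [(0.9, [0.537, -0.176, 0.02])]
gate_left []
gate_right []
carrier_grip [(0.81, [0.293, 0.306, 0.066]), (0.72, [0.503, -0.034, 0.069])]
carrier_mid [(0.95, [0.517, -0.097, 0.005]), (0.68, [0.327, 0.355, 0.006])]
t_bar [(0.88, [0.53, -0.152, 0.137])]
end_stop [(0.66, [0.529, -0.155, 0.002]), (0.65, [0.536, -0.179, 0.017])]
gate_left [(0.62, [0.518, 0.052, 0.027])]
gate_right [(0.72, [0.466, 0.046, 0.027])]
```

View pics/c5.png

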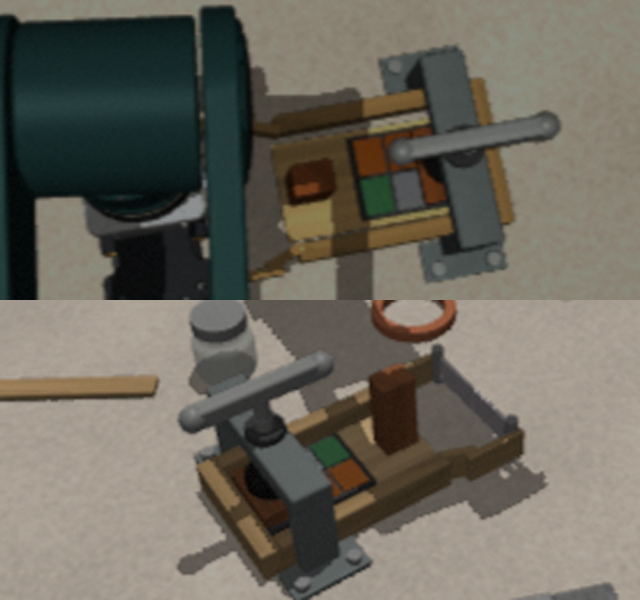

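The carrier is home and both gates are closed behind it, at about (470,390) in the lower half. The bar still lies along the channel. Next I'll go over the T-handle with the gripper open.

Run:
```python
from h import *
print(go(.529,-.153,.18,101.3)); 
s=snap('top')
P=lambda x,y: ray(s,230+x/2.5,190+y/2.5,.14)[:2]
a,b=P(401,151),P(548,125);d=b-a;print((a+b)/2,np.degrees(np.arctan2(d[1],d[0])))
```

```text
[-2.451e+02  6.000e-01  1.500e+00 -1.000e-01]
[ 0.52919484 -0.15480712] -78.73217798197943
```

Request:
step_arm:
  series:
    - [1,-40,0,0,0]
    - [1,-90,0,0,0]
    - [1,-140,0,0,0]
    - [1,-190,0,0,0]
    - [1,-246,1,0,0]
    - [1,-246,1,0,0]
    - [1,-246,1,0,0]
    - [1,-246,1,0,0]

```text
time: 15.18
tool_pos: [0.5295, -0.1524, 0.1816]
ee_rot: [3.141, -0.0, 1.768]
wrist_force: [-1.3, 1.1, -0.2]
width: 0.0942
```

Run:
```python
from h import *
print(go(.529,-.154,.121,101.3)); 
w=snap('wrist','wrist5.png')
print([(round(k['p'],2),np.round(k['position'],3).tolist()) for k in models.pinpoint(w,'t_bar')[:3]])
o=robot.get_obs();print(o['tool_pos'],o['width'],o['wrist_torque'])
```

```text
[-1.5 -0.8 60.6  0. ]
[(0.98, [0.532, -0.153, 0.14])]
[ 0.52950686 -0.15245326  0.18174577] 0.0939859773611834 [-0.05711778  0.05773822 -0.05114029]
```

View pics/wrist5.png

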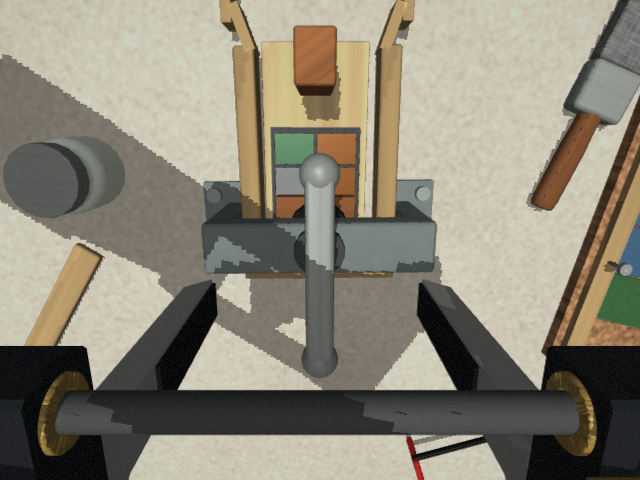

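The bar is vertical in the wrist view at column 319, midway between the fingers (px 216 and 418). The carrier lies square in the rails. I'll lower and grip the bar.

Request:
step_arm:
  series:
    - [1,-1,0,30,0]
    - [1,-1,0,60,0]
    - [1,-1,0,60,0]
    - [-1,-1,0,60,0]
    - [-1,-1,0,60,0]
    - [-1,-1,0,60,0]
    - [-1,-1,0,60,0]
    - [-1,-1,0,60,0]
    - [-1,-1,0,60,0]
    - [-1,-1,0,60,0]
    - [-1,-1,0,60,0]
    - [-1,-1,0,60,0]
    - [-1,-1,0,60,0]
    - [-1,-1,0,60,0]

```text
time: 17.02
tool_pos: [0.5314, -0.1545, 0.1214]
ee_rot: [3.138, 0.0, 1.767]
wrist_force: [4.2, 1.1, -3.6]
width: 0.0156
```

```bash
cat > st.py <<'E'
from h import *
a=[robot.get_obs()]
o=a[-1]; print(round(float(o['time']),3),'pos',np.round(o['tool_pos'],4),'yaw',np.degrees(o['ee_rot'][2]).round(2),'F',np.round(o['wrist_force'],1),'T',np.round(o['wrist_torque'],3),'w',round(float(o['width']),4),'j6',o['joint_positions'][5].round(3),'tau6',o['joint_torque'][5].round(3))
E
python3 st.py
```

```text
17.025 pos [ 0.5314 -0.1545  0.1214] yaw 101.25 F [ 4.2  1.1 -3.6] T [ 0.032 -0.727  0.047] w 0.0156 j6 -0.583 tau6 0.056
```

Request:
step_arm:
  series:
    - [-1,0,2,0,0]
    - [-1,0,2,0,5]
    - [-1,0,2,0,10]
    - [-1,0,2,0,15]

```text
time: 17.52
tool_pos: [0.5311, -0.1545, 0.1214]
ee_rot: [-3.14, 0.0, 1.502]
wrist_force: [-1.7, -0.0, 0.3]
width: 0.0156
```

```bash
python3 st.py
```

```text
17.525 pos [ 0.5311 -0.1545  0.1214] yaw 86.06 F [-1.7 -0.   0.3] T [-0.075  0.069  0.081] w 0.0156 j6 -0.316 tau6 -0.447
```

Request:
step_arm:
  series:
    - [-1,0,0,0,4]
    - [-1,0,0,0,8]

```text
time: 17.77
tool_pos: [0.531, -0.1545, 0.1214]
ee_rot: [-3.14, 0.0, 1.363]
wrist_force: [-1.7, 0.0, 0.1]
width: 0.0152
```

```bash
python3 st.py
```

```text
17.775 pos [ 0.531  -0.1545  0.1214] yaw 78.09 F [-1.7  0.   0.1] T [-0.122  0.107  0.124] w 0.0152 j6 -0.177 tau6 -0.334
```

Request:
step_arm:
  series:
    - [-1,0,0,0,4]
    - [-1,0,0,0,8]

```text
time: 18.02
tool_pos: [0.5308, -0.1544, 0.1214]
ee_rot: [-3.14, 0.001, 1.223]
wrist_force: [-2.1, -0.3, 0.0]
width: 0.0156
```

```bash
python3 st.py
```

```text
18.025 pos [ 0.5308 -0.1544  0.1214] yaw 70.09 F [-2.1 -0.3  0. ] T [-0.062  0.184  0.064] w 0.0156 j6 -0.038 tau6 -0.334
```

Request:
step_arm:
  series:
    - [-1,0,0,0,4]
    - [-1,0,0,0,8]

```text
time: 18.27
tool_pos: [0.5307, -0.1544, 0.1214]
ee_rot: [-3.14, 0.001, 1.084]
wrist_force: [-1.5, 0.7, 0.2]
width: 0.0156
```

```bash
python3 st.py
```

```text
18.275 pos [ 0.5307 -0.1544  0.1214] yaw 62.09 F [-1.5  0.7  0.2] T [-0.053  0.186  0.155] w 0.0156 j6 0.102 tau6 -0.334
```

Free turning is steady at tau6 = -0.334. I'll go on in 8° steps.

Request:
step_arm:
  series:
    - [-1,0,0,0,4]
    - [-1,0,0,0,8]

```text
time: 18.52
tool_pos: [0.5306, -0.1543, 0.1214]
ee_rot: [-3.139, 0.001, 0.944]
wrist_force: [-2.2, 1.1, 1.3]
width: 0.0158
```

```bash
python3 st.py
```

```text
18.525 pos [ 0.5306 -0.1543  0.1214] yaw 54.09 F [-2.2  1.1  1.3] T [-0.051  0.329  0.087] w 0.0158 j6 0.242 tau6 -0.334
```

Request:
step_arm:
  series:
    - [-1,0,0,0,4]
    - [-1,0,0,0,8]

```text
time: 18.77
tool_pos: [0.5305, -0.1542, 0.1214]
ee_rot: [-3.139, 0.002, 0.804]
wrist_force: [-2.6, 0.3, 1.3]
width: 0.0158
```

```bash
python3 st.py
```

```text
18.775 pos [ 0.5305 -0.1542  0.1214] yaw 46.09 F [-2.6  0.3  1.3] T [-0.007  0.403  0.143] w 0.0158 j6 0.381 tau6 -0.333
```

Request:
step_arm:
  series:
    - [-1,0,0,0,4]
    - [-1,0,0,0,8]

```text
time: 19.02
tool_pos: [0.5304, -0.1541, 0.1214]
ee_rot: [-3.139, 0.002, 0.665]
wrist_force: [-2.9, 0.5, 0.5]
width: 0.0158
```

```bash
python3 st.py
```

```text
19.025 pos [ 0.5304 -0.1541  0.1214] yaw 38.1 F [-2.9  0.5  0.5] T [0.015 0.411 0.089] w 0.0158 j6 0.521 tau6 -0.333
```

Request:
step_arm:
  series:
    - [-1,0,0,0,4]
    - [-1,0,0,0,8]

```text
time: 19.27
tool_pos: [0.5303, -0.154, 0.1214]
ee_rot: [-3.139, 0.002, 0.525]
wrist_force: [-2.5, 1.9, 0.9]
width: 0.0162
```

```bash
python3 st.py
```

```text
19.275 pos [ 0.5303 -0.154   0.1214] yaw 30.1 F [-2.5  1.9  0.9] T [0.003 0.443 0.079] w 0.0162 j6 0.66 tau6 -0.333
```

Request:
step_arm:
  series:
    - [-1,0,0,0,4]
    - [-1,0,0,0,8]

```text
time: 19.52
tool_pos: [0.5303, -0.1539, 0.1214]
ee_rot: [-3.139, 0.003, 0.386]
wrist_force: [-2.6, 1.8, 1.2]
width: 0.0156
```

```bash
python3 st.py
```

```text
19.525 pos [ 0.5303 -0.1539  0.1214] yaw 22.11 F [-2.6  1.8  1.2] T [0.07  0.502 0.141] w 0.0156 j6 0.8 tau6 -0.309
```

Request:
step_arm:
  series:
    - [-1,0,0,0,4]
    - [-1,0,0,0,8]

```text
time: 19.77
tool_pos: [0.5302, -0.1538, 0.1214]
ee_rot: [-3.14, 0.003, 0.246]
wrist_force: [-2.8, 2.3, 1.6]
width: 0.0155
```

```bash
python3 st.py
```

```text
19.775 pos [ 0.5302 -0.1538  0.1214] yaw 14.12 F [-2.8  2.3  1.6] T [0.145 0.592 0.215] w 0.0155 j6 0.939 tau6 -0.227
```

Contact came about 10° ago. The rise is now 0.106 N m, climbing at 0.59 N m/rad, so about 30° more is needed.

Request:
step_arm:
  series:
    - [-1,0,0,0,4]
    - [-1,0,0,0,8]
    - [-1,0,0,0,12]
    - [-1,0,0,0,16]

```text
time: 20.27
tool_pos: [0.5302, -0.1535, 0.1214]
ee_rot: [-3.14, 0.004, -0.032]
wrist_force: [-3.0, 1.8, 1.9]
width: 0.0159
```

```bash
python3 st.py
```

```text
20.275 pos [ 0.5302 -0.1535  0.1214] yaw -1.84 F [-3.   1.8  1.9] T [0.273 0.651 0.365] w 0.0159 j6 1.218 tau6 -0.066
```

Request:
step_arm:
  series:
    - [-1,0,0,0,4]
    - [-1,0,0,0,8]

```text
time: 20.52
tool_pos: [0.5302, -0.1534, 0.1214]
ee_rot: [-3.14, 0.004, -0.172]
wrist_force: [-2.8, 2.2, 2.1]
width: 0.0154
```

```bash
python3 st.py
```

```text
20.525 pos [ 0.5302 -0.1534  0.1214] yaw -9.83 F [-2.8  2.2  2.1] T [0.301 0.637 0.52 ] w 0.0154 j6 1.358 tau6 0.014
```

The rise is 0.347. I'll add 5° for margin, then let go and rise.

Request:
step_arm:
  series:
    - [-1,0,0,0,3]
    - [-1,0,0,0,5]

```text
time: 20.78
tool_pos: [0.5302, -0.1533, 0.1214]
ee_rot: [-3.141, 0.004, -0.258]
wrist_force: [-4.6, 3.6, 3.2]
width: 0.0158
```

```bash
python3 st.py
```

```text
20.775 pos [ 0.5302 -0.1533  0.1214] yaw -14.78 F [-4.6  3.6  3.2] T [0.537 0.96  0.472] w 0.0158 j6 1.444 tau6 0.302
```

Request:
step_arm:
  series:
    - [0.2,0,0,0,0]
    - [0.2,0,0,0,0]
    - [0.2,0,0,0,0]
    - [0.2,0,0,0,0]
    - [0.2,0,0,0,0]
    - [0.2,0,0,0,0]
    - [0.2,0,0,-20,0]
    - [0.2,0,0,-60,0]
    - [0.2,0,0,-110,0]
    - [0.2,0,0,-160,0]
    - [0.2,0,0,-160,0]
    - [0.2,-120,0,-160,0]
    - [0.2,-120,0,-160,0]
    - [0.2,-120,0,-160,0]
    - [0.2,-120,0,-160,0]

```text
time: 22.65
tool_pos: [0.4158, -0.1239, 0.2809]
ee_rot: [-3.141, -0.0, -0.258]
wrist_force: [0.3, -0.7, -0.7]
width: 0.0565
```

```bash
python3 st.py
python3 - <<'E'
from h import *
t=snap('scene','scene6.png'); s=snap('top','top6.png')
for q in (s,t):
  for l in ['carrier_grip','carrier_mid','t_bar','gate_left','gate_right','pin_jar','flux_bottle']:
    f=models.find_in if 'gate' in l else models.pinpoint
    print(l,[(round(k['p'],2),np.round(k['position'],3).tolist()) for k in f(q,l)[:2]])
c=np.zeros((600,640,3),np.uint8)
c[:300,:]=cv2.resize(s['pixels'][190:310,230:486],(640,300),interpolation=cv2.INTER_CUBIC)
c[300:]=cv2.resize(t['pixels'][220:350,100:377],(640,300),interpolation=cv2.INTER_CUBIC)
cv2.imwrite('pics/c6.png',c[:,:,::-1])
E
```

```text
22.65 pos [ 0.4158 -0.1239  0.2809] yaw -14.8 F [ 0.3 -0.7 -0.7] T [-0.025  0.13  -0.004] w 0.0565 j6 1.409 tau6 -0.001
carrier_grip [(0.89, [0.296, 0.301, 0.071]), (0.79, [0.502, -0.036, 0.073])]
carrier_mid [(0.67, [0.328, 0.358, 0.004]), (0.66, [0.52, -0.096, 0.004])]
t_bar [(0.71, [0.529, -0.156, 0.14])]
gate_left []
gate_right [(0.51, [0.457, 0.04, 0.032])]
pin_jar []
flux_bottle [(0.75, [0.736, 0.17, 0.001])]
carrier_grip [(0.9, [0.507, -0.035, 0.069]), (0.68, [0.291, 0.306, 0.068])]
carrier_mid [(0.83, [0.518, -0.095, 0.003]), (0.6, [0.537, -0.181, 0.017])]
t_bar [(0.95, [0.529, -0.153, 0.137])]
gate_left [(0.57, [0.539, -0.166, 0.041]), (0.56, [0.515, 0.056, 0.025])]
gate_right [(0.63, [0.541, -0.156, 0.149]), (0.48, [0.466, 0.043, 0.027])]
pin_jar [(0.68, [0.33, -0.149, 0.002])]
flux_bottle [(0.97, [0.735, 0.169, 0.0])]
```

View pics/c6.png

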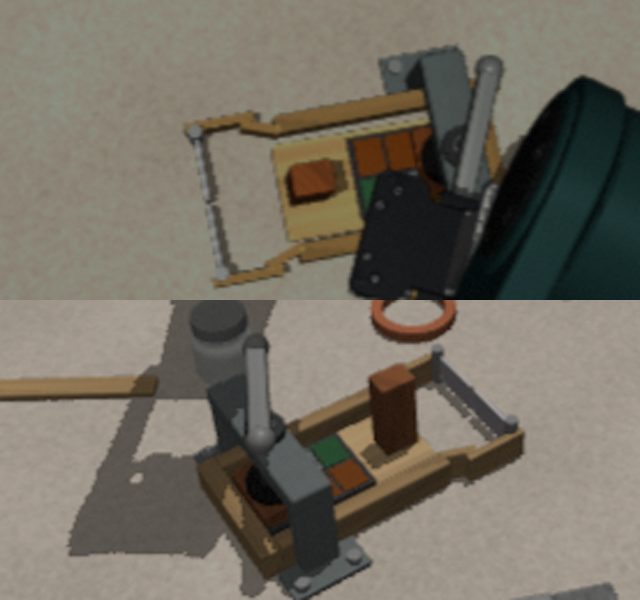

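The gates are closed across the channel at px (208,200). The carrier is home, the bar has stayed at its turned angle, and the gripper is clear. I'm handing the job in.

```bash
python3 -c "
from bench import robot
print(robot.close_job())"
```

```text
the job is handed in; nothing more can be done
None
```

The carrier is home in the screw press, both gates have closed behind it, and it is clamped. I handed the job in at about 22.7 s of the 70 s allowed.

- **Carrier:** I gripped the plywood carrier by its wooden post, leaving the turquoise look-alike alone, and pushed it through the gates. At the end stop the position stalled and the force rose to about 9 N. After release, `carrier_mid` read about 57 mm before the screw axis (nominal 58 mm).
- **Clamp:** I turned the T-handle clockwise about 116°. The pad met the block after about 77°, and the torque then rose by about 0.6 N m per rad. At the last steady reading the rise was 0.35 N m, and I added 5° more, for an estimated final rise of about 0.40 N m.
- **Last look:** The bar stayed where I left it after release. Both gates looked closed, and the gripper was open and clear at z = 0.28 m with almost no wrist force. I never touched the jar or the bottle. In the final pictures the networks put the jar where they had at the start. They had not found the bottle at the start, so for it I rely on having kept clear.

**Disagreements:**
- On the last 5° the joint-6 torque jumped by about 0.29 N m, where about 0.05 was expected. The wrist torque sensor showed no jump (0.52, then 0.47 N m), so I took it to be the joint's own friction at a standstill.
- The networks missed the gates and the jar in some top views. They also gave a few false gate positions on the press, so I judged the gates by eye from the pictures.

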